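# Flip the kickstand down and hold the balancing fork upright

### The arm

A 6-joint arm with a two-finger parallel gripper is mounted at the origin on a cart in front of the work surface, level with it; the furniture and walls round the work are solid. World frame = base frame: x ahead of the robot, y to its left, z up, the work surface at z = 0. Lengths are in m, angles in degrees, forces in N, time in s.
With the tool pointing down it reaches from about 0.35 to 0.925 m from the base axis. Payload 6.4 kg.
Tool frame: the origin (TCP) lies between the finger pads; the fingertips stand 11 mm ahead of it and the grasp point (between the pads) lies 8 mm behind it; z points along the fingers, y is the direction in which the jaws open and shut (so a half turn about z gives the same grasp; the last joint's range is limited). The gripper opens to 94 mm and grips with 3 to 60 N. Pads are 16 mm wide; open, the fingers measure 119 mm over their backs; the gripper's body (75 mm by 177 mm) begins 78 mm behind the grasp point.
Start: joints at [64.624, 14.043, 89.255, -0, 76.702, -9.975], TCP at [0.173, 0.627, 0.216] pointing down, gripper open.
Joint ranges: [-179.41, 179.41], [-58.25, 129.5], [7.25, 145.43], [-54.29, 234.29], [11.92, 165.04], [-157.13, 157.13]. Speed limits (degrees/s): [147.25, 147.25, 180, 180, 180, 180].

### API

Orientations are given as a 3x3 rotation matrix whose columns are the frame's x, y, z axes.
In Python, from workcell import manip gives the robot as it stands.
- The arm moves only by the tool drive_tool, never from a script. Its argument "rows" is text: rows parted by semicolons, each of 5 numbers parted by spaces: the gripper command: -1 is shut, 1 is fully open, values between are in proportion, then the shift along the tool's x, y, z in units of 60 mm (1.0 is 60 mm), then the turn about the tool's z in units of 6 degrees (1.0 is 6 degrees). A call has 1 to 10 rows; each row shifts and turns the pose as measured when the row begins, along the tool's axes as they then stand; what a row does not reach is not made up. A row lasts 1/8 s, in which the tool goes at most 62.5 mm and 10.7 degrees, less where a joint would pass 70% of its speed; a pose out of reach is approached as far as the arm can. A call is refused whole if a number of a shift passes 1 or a number of a turn 1, either way. A call with a gripper value outside its range is refused whole. The fingers move at their own pace and stop on an object; the grip force is fixed at half the most. Time passes only in rows, so rows that do not move let the fingers close. It gives the time, the measured TCP pose, the force and the opening at its end, in the units of the state.
- manip.read_state(): the state, without advancing time (a new reading comes with each control period).
- manip.capture(name): name is "side" or "top" or "wrist"; returns the picture (384x512x3 uint8, red, green, blue); there is no depth.
- manip.camera_model(name): a dict with "fx", "fy", "cx", "cy" (pixels), "k1" (the pictures are not rectified: a ray, as slopes to the right and down, at radius r is drawn at 1 + k1 r^2 times it, then the intrinsics apply), "rvec" (rotation vector, rad) and "tvec" (3), from world to camera coordinates, as OpenCV has them; the wrist camera has in their place "tool_from_camera" (4x4, takes a point from camera to tool coordinates, whose origin is the TCP and whose axes are the flange's). Camera axes: x right, y down, z forward; pixel columns grow to the right and rows downward; lengths in m; the calibration is good to about 2 mm. A picture is of the moment at which its call begins: read the wrist's pose just before it. camera_model takes no time and is no camera call.
- manip.close_job(): hands the job in, once; it reports no verdict.
The state is a dict: "t": time; "qpos": joint angles; "joint_velocities": joint speeds; "joint_torque": joint torques, N m; "tool_pos": TCP position; "orientation": TCP orientation; "contact_force": force on the tool from outside, world axes, zero at the start; "torque": the same for the moment, N m; "grip_width": finger opening in m.
Only numpy, scipy, OpenCV 4.12 (cv2) and the standard library are available. Lean on these libraries where they do the work, as an engineer would, in place of code of your own. Each camera call takes 0.05 s, during which the arm holds its last target.

### The job

The wheel-balancing fork leans back on its rests with its kickstand folded up beside it. While it still leans there, flip the kickstand over its centre so that its spring snaps it fully down; then take the round bar across the top of the fork, draw the fork up until it stands upright with the kickstand's foot at the base plate, and keep it from tipping back: the program finishes with the bar still held in the gripper. Do not let the fork fall over to the front, and leave the other things on the bench where they are.

Things in the scene. Friction and masses are not known exactly. Their poses are not given: they have to be found in the camera images.
- base_plate: fixed dark steel plate, 155 x 140 mm, top 12 mm above the bench, that carries the fork. Origin: on the bench under the middle of the fork's hinge line (plate reaches 80 mm to the front of it, 75 mm to the back). Own x points back, the way the fork leans at the start; the kickstand is on its -y side (the robot's right); z up. Its front (-x) roughly faces the robot.
- fork_frame (a joint): lean of the fork in rad about its hinge line, which runs along the plate's y, 26 mm above the bench: 0 upright, positive = back (plate +x). Starts on its rests, the stop at 0.35. About 1 kg, no catch: released, it falls back to the rests. With the kickstand down its foot meets the plate at a lean of about 0.02 and props it there, against a small toe stop; with it folded the fork could fall to the front, to -0.35.
- hub (a point): centre of the grey wheel between the uprights: radius 42 mm, 12 mm thick, fixed to the fork, axle along plate y, 65 mm from the hinge line and 12 mm behind the uprights. The uprights are 12 mm deep, 10 mm wide, at plate y = +45 and -45 mm. A lamp shade hangs behind the fork, 0.38 m above the bench, from x = 0.58 m on; tall machines stand from x = 0.51 m on at y above -0.03 and from x = 0.47 m on at y below -0.34.
- grip_bar: plain round steel bar across the top of the fork, 16 mm diameter, 100 mm long, to be gripped from above at its middle (80 mm free between the uprights, 38 mm free below). Origin at its middle on its axis, 155 mm from the hinge line (181 mm above the bench when upright); own y along the bar. The bar turns freely about its own axis in the uprights.
- kickstand (a joint): angle of the kickstand relative to the fork in rad: 0 folded, pointing up along the upright on the plate's -y side; it turns forward (plate -x) and down to its stop at 2.53 = fully down. A spring pushes it away from mid travel (1.265) to either end: it snaps down once past about 1.2 and springs back if let go well before. Needs under 2 N at the peg.
- kick_peg (a point): round steel peg, 10 mm diameter, sticking out sideways (plate -y) from the kickstand, 75 mm from its pivot, free for 34 mm from the kickstand's outer face. The point lies on its axis, 20 mm out from that face, at plate y = -85 mm. There is free space for a finger behind, in front of and above it.
- kick_pivot (a point): pivot of the kickstand on the fork, in the middle of its 8 mm thickness, 65 mm from the hinge line, at plate y = -61 mm; it turns about plate y. The leg is 10 mm wide and ends in a round, grippy rubber foot of 8 mm radius, 88 mm from the pivot.
- flanged_sleeve: bystander: flanged metal sleeve, 50 mm across and 14 mm high, standing on the front corner of the base plate away from the kickstand; origin under its middle. Leave it there.
- vee_block: bystander: metal vee block 46 x 50 x 40 mm on the bench behind the fork; origin under its middle. Leave it there.
- round_block: bystander: round metal block 56 mm across and 16 mm high, on the bench to the left of the fork; origin under its middle. Leave it there.
- open_spanner: bystander: open-ended spanner 173 mm long, 6 mm thick, flat on the bench to the right of the fork; origin at its middle. Leave it there.

How it is judged (in metres and radians):
On the way, in this order (a step that is already met when the one before it is completed fails the run):
1. the kickstand is flipped fully down while the fork still leans back (value of joint kickstand above 2.4 rad and value of joint fork_frame above 0.25 rad), for 0.2 s.
2. the fork is held upright by its bar (value of joint fork_frame between -0.08 and 0.08 rad and contact force between the fingers and grip_bar above 1.5 N), for 0.2 s.
At the end, for the whole second after the job is handed in: the kickstand is fully down (above 2.4 rad), the fork is upright (lean between -0.08 and 0.08 rad) and still, and the fingers hold its bar (more than 1.5 N) (all of step 2 and value of joint kickstand above 2.4 rad and angular speed of grip_bar below 0.15 rad/s); the arm keeps its last pose, push and grip.
It fails at once if the fork falls over to the front (value of joint fork_frame below -0.12 rad).
It fails at once if the flanged sleeve is disturbed (distance of flanged_sleeve from where it was at the start of the episode above 0.03 m).
It fails at once if the vee block is disturbed (distance of vee_block from where it was at the start of the episode above 0.03 m).
It fails at once if the round block is disturbed (distance of round_block from where it was at the start of the episode above 0.03 m).
It fails at once if the spanner is disturbed (distance of open_spanner from where it was at the start of the episode above 0.03 m).
It also fails if it takes over 48 s, if anything falls off the work surface, if the arm or the gripper's body presses on something with over 40 N, if the wrist force passes 120 N, or if a joint passes its speed limit or range.

## Working session

There is one attempt and no reset: what is moved stays moved. The work goes in short steps, Python scripts to look and compute and a tool call to move; the robot and the scene stay as the last step left them, time stands still between calls to the robot, and variables do not carry over. Pictures are saved under pics/ and viewed, and the job is handed in when it is done.

Besides the shell and the picture viewer there is one more tool, called after ">>>" as name(argument=value, ...), one argument or row to a line, values as JSON. drive_tool: Moves the arm, as the interface text tells. Its arguments: {"type":"object","properties":{"rows":{"type":"string"}},"required":["rows"]}

```bash
ls; mkdir -p pics; python3 - <<'E'
from workcell import manip
import cv2
s=manip.read_state()
for k,v in s.items(): print(k,v)
for n in ["side","top","wrist"]:
    print(n,manip.camera_model(n))
    cv2.imwrite(f"pics/{n}0.png",manip.capture(n)[:,:,::-1])
E
```

```text
pics
t 0.0
qpos [ 6.46246336e+01  1.40821876e+01  8.93224966e+01  6.75446474e-04
  7.67009888e+01 -9.97550776e+00]
joint_velocities [-0.03470635 -0.01010944 -0.06439578 -0.0460057  -0.0792622   0.06061564]
joint_torque [ 2.29272686e-03 -4.15834665e+01 -3.14606202e+01  6.85949181e-02
  3.30469769e-02 -1.31830516e-04]
tool_pos [0.17236108 0.62615042 0.21538955]
orientation [[-9.64095204e-01  2.65555638e-01 -8.00751555e-04]
 [ 2.65556639e-01  9.64093829e-01 -1.66148075e-03]
 [ 3.30784052e-04 -1.81447051e-03 -9.99998299e-01]]
contact_force [ 0.08947965 -0.20505474  0.08300502]
torque [-0.01733291  0.0306355  -0.00363967]
grip_width 0.09398051204641501
side {'fx': 371.98728921349715, 'fy': 371.98728921349715, 'cx': 249.68065051533296, 'cy': 188.5229231742233, 'k1': -0.06871042996803504, 'rvec': array([ 0.51074972, -2.62789627,  1.27369582]), 'tvec': array([0.42848916, 0.30938911, 0.74833108])}
top {'fx': 464.567832297878, 'fy': 464.567832297878, 'cx': 254.18117276383447, 'cy': 185.468756066963, 'k1': 0.022907601066797224, 'rvec': array([ 2.01237786, -2.19357279,  0.24994267]), 'tvec': array([-0.15378688,  0.57489924,  1.06444577])}
wrist {'fx': 309.03647826733214, 'fy': 309.03647826733214, 'cx': 257.872991123124, 'cy': 193.40374861439952, 'k1': -0.0028308389155502476, 'tool_from_camera': array([[-1.10005989e-03, -9.65270724e-01, -2.61249343e-01,
         7.63046685e-02],
       [ 9.99999182e-01, -1.23229515e-03,  3.42352790e-04,
        -1.41738500e-03],
       [-6.52399423e-04, -2.61248752e-01,  9.65271290e-01,
        -1.67506743e-01],
       [ 0.00000000e+00,  0.00000000e+00,  0.00000000e+00,
         1.00000000e+00]])}
```

View pics/side0.png

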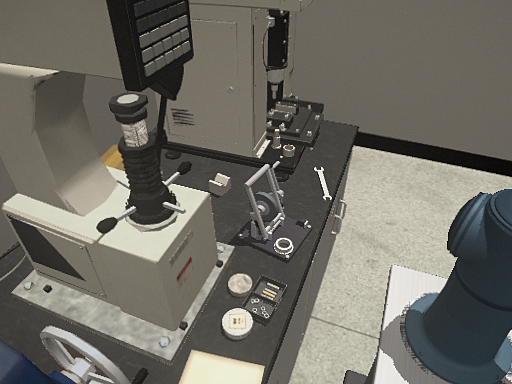

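View pics/top0.png

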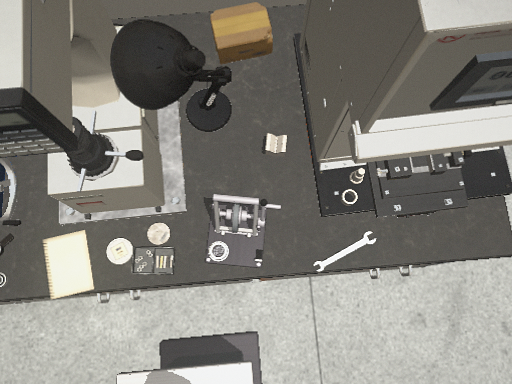

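View pics/wrist0.png

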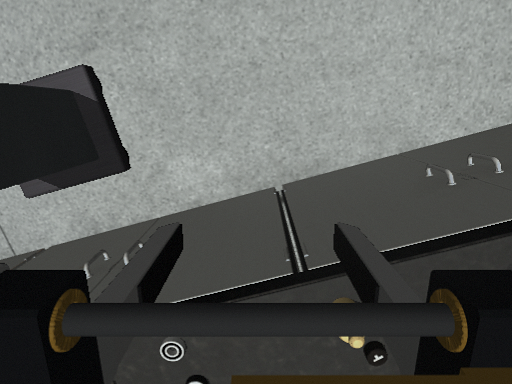

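The side view has the fork at about (267,210) and the top view has it at about (238,215), with the kickstand on its right. I'll zoom in on both.

```bash
cat > h.py <<'E'
import numpy as np, cv2
from workcell import manip
def K(m): return np.array([[m['fx'],0,m['cx']],[0,m['fy'],m['cy']],[0,0,1.]])
def pose(n,st=None):
    m=manip.camera_model(n)
    if n=='wrist':
        st=st or manip.read_state()
        T=np.eye(4);T[:3,:3]=np.array(st['orientation']);T[:3,3]=st['tool_pos']
        C=T@m['tool_from_camera']; R=C[:3,:3].T; return m,R,-R@C[:3,3]
    R=cv2.Rodrigues(m['rvec'])[0]; return m,R,np.array(m['tvec'])
def ray(n,uv,st=None):
    m,R,t=pose(n,st)
    xy=cv2.undistortPoints(np.array([[uv]],float),K(m),np.array([m['k1'],0,0,0]))[0,0]
    d=R.T@np.array([xy[0],xy[1],1]); return -R.T@t, d/np.linalg.norm(d)
def plane(n,uv,z,st=None):
    o,d=ray(n,uv,st); return o+d*(z-o[2])/d[2]
def proj(n,P,st=None):
    m,R,t=pose(n,st)
    return cv2.projectPoints(np.array(P,float).reshape(-1,1,3),cv2.Rodrigues(R)[0],t,K(m),np.array([m['k1'],0,0,0]))[0][:,0]
def tri(rays):
    A=np.zeros((3,3));b=np.zeros(3)
    for o,d in rays:
        M=np.eye(3)-np.outer(d,d);A+=M;b+=M@o
    p=np.linalg.solve(A,b)
    return p,[float(np.linalg.norm((np.eye(3)-np.outer(d,d))@(p-o))) for o,d in rays]
def crop(src,dst,x,y,w,h,f):
    im=cv2.imread(src)[y:y+h,x:x+w]; cv2.imwrite(dst,cv2.resize(im,None,fx=f,fy=f,interpolation=cv2.INTER_CUBIC))
E
python3 - <<'E'
from h import *
crop('pics/side0.png','pics/side0c.png',225,150,110,120,5)
crop('pics/top0.png','pics/top0c.png',190,180,100,100,6)
E
```

```text
(no output)
```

View pics/side0c.png

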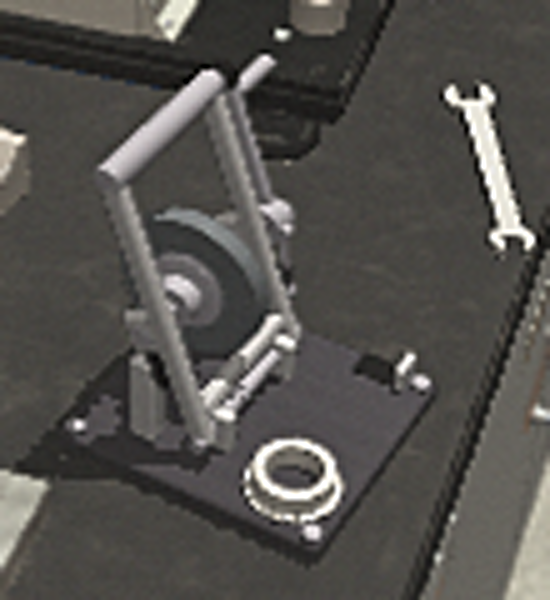

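View pics/top0c.png

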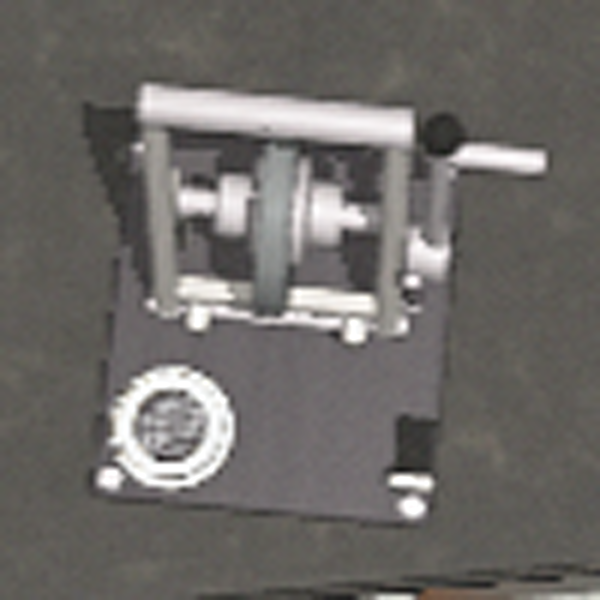

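The top crop shows the bar from about (214.5,197) to (259,201), with the peg on the right from (266,205.5) to (281,207). The side crop has the bar from (248,185) to (268,165.5), and the peg tip near (278.6,162.4). Next I'll triangulate these.

```bash
python3 - <<'E'
from h import *
S=lambda x,y:(225+(x+.5)/5-.5,150+(y+.5)/5-.5); T=lambda x,y:(190+(x+.5)/6-.5,180+(y+.5)/6-.5)
pts={'barL':((113,178),(145,104)),'barR':((213,82),(412,124)),'pegtip':((268,64),(545,161)),'pegbase':((243,90),(457,155)),
'screwFL':((312,533),(110,478)),'screwFR':((422,383),(412,507))}
R={}
for k,(s,t) in pts.items():
    p,e=tri([ray('side',S(*s)),ray('top',T(*t))]); R[k]=p; print(k,p.round(4),np.round(e,4))
for k,t in {'plFL':(93,492),'plFR':(432,522)}.items(): print(k,plane('top',T(*t),.012).round(4))
for k,t in {'plFL':(322,562),'plFR':(437,390),'plBL':(62,425)}.items(): print(k,'side',plane('side',S(*t),.012).round(4))
print('sleeve',plane('top',T(173,425),.02))
b=R['barR']-R['barL']; print(np.linalg.norm(b),np.degrees(np.arctan2(b[0],-b[1])), (R['barR']+R['barL'])/2)
E
```

```text
barL [ 0.5148 -0.111   0.1741] [0.0018 0.0018]
barR [ 0.4997 -0.207   0.171 ] [0.0017 0.0017]
pegtip [ 0.4854 -0.2549  0.1552] [0.0012 0.0012]
pegbase [ 0.489  -0.2228  0.1585] [0.0019 0.0019]
screwFL [ 0.3951 -0.0746  0.0128] [0.001 0.001]
screwFR [ 0.3726 -0.1967  0.0137] [0.0011 0.0011]
plFL [ 0.3911 -0.0671  0.012 ]
plFR [ 0.3671 -0.2042  0.012 ]
plFL side [ 0.384  -0.0594  0.012 ]
plFR side [ 0.3629 -0.1963  0.012 ]
plBL side [ 0.539  -0.0982  0.012 ]
sleeve [ 0.41472083 -0.10208744  0.02      ]
0.09724548432948471 -8.935032233615852 [ 0.50728081 -0.15898677  0.17250316]
```

The bar middle comes out at about (0.507, -0.159, 0.1725), the peg at about (0.487, -0.239, 0.157) and the plate yaw at about -9.7°. These match the stated geometry: bar 155 mm from the hinge at lean 0.35, hinge at about (0.4546, -0.150). Next I'll check the lamp and the spanner, then plan the approach.

```bash
cat >> h.py <<'E'
YAW=np.radians(-9.7); H=np.array([0.4546,-0.150,0.026])
XP=np.array([np.cos(YAW),np.sin(YAW),0]); YP=np.array([-np.sin(YAW),np.cos(YAW),0])
def W(x,y,z): return H*[1,1,0]+x*XP+y*YP+np.array([0,0,z])   # plate -> world
def P(p): d=np.array(p)-H*[1,1,0]; return np.array([d@XP,d@YP,p[2]])
def plan(wps,n=None):
    """wps: list of (target world pos, target toolx heading deg, nrows, grip). prints rows"""
    st=manip.read_state(); p=np.array(st['tool_pos']); R=np.array(st['orientation']); a=np.degrees(np.arctan2(R[1,0],R[0,0]))
    rows=[]
    for q,h,n,g in wps:
        q=np.array(q)
        for i in range(n):
            d=(q-p)/(n-i); da=((h-a+180)%360-180)/(n-i)
            c,s=np.cos(np.radians(a)),np.sin(np.radians(a))
            tx=np.array([c,s,0]); ty=np.array([s,-c,0])
            rows.append((g,round(d@tx/.06,2),round(d@ty/.06,2),round(-d[2]/.06,2),round(-da/6,2)))
            p=p+d; a=a+da
    print(len(rows),'rows'); 
    for i in range(0,len(rows),10): print('; '.join(' '.join(f'{v:g}' for v in r) for r in rows[i:i+10]))
def now():
    s=manip.read_state(); R=np.array(s['orientation'])
    print('t',round(s['t'],2),'tcp',np.round(s['tool_pos'],4),'plate',P(s['tool_pos']).round(4),'head',np.degrees(np.arctan2(R[1,0],R[0,0])).round(2),'F',np.round(s['contact_force'],2),'w',round(s['grip_width'],4))
E
python3 - <<'E'
from h import *
for uv in [(155,62),(110,62),(155,106),(195,65)]: print(uv,plane('top',uv,.38).round(3))
for uv in [(320,266),(370,237)]: print('sp',P(plane('top',uv,.005)).round(3))
now()
print(W(.025,-.087,.126))
# turn direction: stepwise
plan([((.26,.42,.28),140,5,1),((.36,.15,.28),110,6,1),((.37,-.1,.28),82,6,1)])
E
```

```text
(155, 62) [ 0.736 -0.034  0.38 ]
(110, 62) [0.743 0.048 0.38 ]
(155, 106) [ 0.649 -0.031  0.38 ]
(195, 65) [ 0.724 -0.107  0.38 ]
sp [-0.063 -0.212  0.005]
sp [ 0.019 -0.332  0.005]
t 0.15 tcp [0.1724 0.6263 0.2156] plate [-0.4089  0.7176  0.2156] head 164.6 F [ 0.02 -0.14  0.02] w 0.094
[ 0.46458401 -0.23996844  0.126     ]
17 rows
1 -0.46 -0.59 -0.21 0.82; 1 -0.51 -0.54 -0.21 0.82; 1 -0.56 -0.5 -0.21 0.82; 1 -0.6 -0.45 -0.21 0.82; 1 -0.63 -0.39 -0.21 0.82; 1 -0.69 -0.4 -0 0.83; 1 -0.73 -0.33 -0 0.83; 1 -0.75 -0.27 -0 0.83; 1 -0.77 -0.2 -0 0.83; 1 -0.79 -0.13 -0 0.83
1 -0.8 -0.07 -0 0.83; 1 -0.66 -0.21 -0 0.78; 1 -0.68 -0.16 -0 0.78; 1 -0.69 -0.1 -0 0.78; 1 -0.69 -0.04 -0 0.78; 1 -0.69 0.01 -0 0.78; 1 -0.69 0.07 -0 0.78
```

>>> drive_tool(
  rows="1 -0.46 -0.59 -0.21 0.82; 1 -0.51 -0.54 -0.21 0.82; 1 -0.56 -0.5 -0.21 0.82",
)

```text
t: 0.52
tool_pos: [0.224, 0.4997, 0.2513]
orientation: [[-0.863, 0.506, -0.003], [0.506, 0.863, -0.006], [-0.0, -0.007, -1.0]]
contact_force: [0.9, 0.4, -0.4]
grip_width: 0.0941
```

```bash
python3 - <<'E'
from h import *
now()
plan([((.26,.42,.27),140,4,1),((.35,.15,.27),110,6,1),((.36,-.1,.27),82,6,1)])
E
```

```text
t 0.53 tcp [0.224  0.4997 0.2513] plate [-0.3367  0.6016  0.2513] head 149.6 F [ 0.88  0.37 -0.38] w 0.0941
16 rows
1 -0.3 -0.21 -0.08 0.4; 1 -0.31 -0.2 -0.08 0.4; 1 -0.31 -0.19 -0.08 0.4; 1 -0.32 -0.17 -0.08 0.4; 1 -0.67 -0.41 -0 0.83; 1 -0.71 -0.35 -0 0.83; 1 -0.74 -0.29 -0 0.83; 1 -0.76 -0.23 -0 0.83; 1 -0.77 -0.16 -0 0.83; 1 -0.79 -0.09 -0 0.83
1 -0.66 -0.21 -0 0.78; 1 -0.68 -0.16 -0 0.78; 1 -0.69 -0.1 -0 0.78; 1 -0.69 -0.04 -0 0.78; 1 -0.69 0.01 -0 0.78; 1 -0.69 0.07 -0 0.78
```

>>> drive_tool(
  rows="1 -0.6 -0.42 -0.16 0.8; 1 -0.63 -0.37 -0.16 0.8; 1 -0.67 -0.41 0 0.83; 1 -0.71 -0.35 0 0.83; 1 -0.74 -0.29 0 0.83; 1 -0.76 -0.23 0 0.83; 1 -0.77 -0.16 0 0.83; 1 -0.79 -0.09 0 0.83",
)

```text
t: 1.52
tool_pos: [0.3493, 0.1375, 0.2727]
orientation: [[-0.325, 0.946, -0.0], [0.946, 0.325, -0.005], [-0.005, -0.002, -1.0]]
contact_force: [0.2, 0.2, -0.1]
grip_width: 0.0942
```

```bash
python3 - <<'E'
from h import *
now()
plan([((.36,-.1,.27),80.3,7,1)])
E
```

```text
t 1.52 tcp [0.3493 0.1375 0.2727] plate [-0.1522  0.2657  0.2727] head 108.97 F [ 0.23  0.23 -0.11] w 0.0942
7 rows
1 -0.54 -0.16 0.01 0.68; 1 -0.55 -0.12 0.01 0.68; 1 -0.56 -0.08 0.01 0.68; 1 -0.56 -0.04 0.01 0.68; 1 -0.57 -0 0.01 0.68; 1 -0.56 0.04 0.01 0.68; 1 -0.56 0.08 0.01 0.68
```

>>> drive_tool(
  rows="1 -0.54 -0.16 0 0.68; 1 -0.55 -0.12 0 0.68; 1 -0.56 -0.08 0 0.68; 1 -0.56 -0.04 0 0.68; 1 -0.57 0 0 0.68; 1 -0.56 0.04 0 0.68; 1 -0.56 0.08 0 0.68; 1 0 0 0 0",
)

```text
t: 2.52
tool_pos: [0.3563, -0.109, 0.2726]
orientation: [[0.189, 0.982, -0.0], [0.982, -0.189, -0.005], [-0.005, 0.001, -1.0]]
contact_force: [0.9, -0.6, -0.4]
grip_width: 0.0939
```

```bash
python3 - <<'E'
from h import *
now()
cv2.imwrite('pics/wrist1.png',manip.capture('wrist')[:,:,::-1]); print(proj('wrist',[W(.053,0,.1716),W(.048,-.085,.1575)]).round(1))
E
```

```text
t 2.52 tcp [ 0.3563 -0.109   0.2726] plate [-0.1038  0.0238  0.2726] head 79.08 F [ 0.95 -0.56 -0.4 ] w 0.0939
[[429.4 217.5]
 [406.9 290.2]]
```

View pics/wrist1.png

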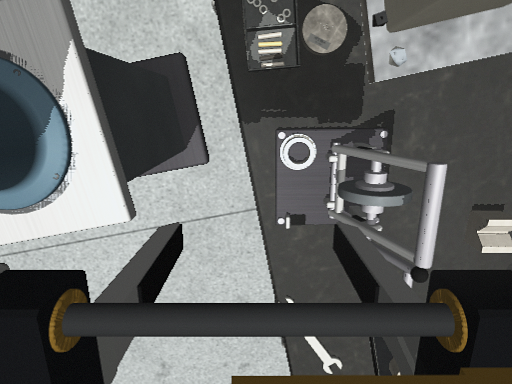

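The wrist view shows the bar from (437,163) to (428,266). Its middle, about (433,215), is within 4 px of the prediction. The peg is by (410,283) and the plate corners are at (276,128), (392,124) and (277,226). I'll refine with all three views.

```bash
python3 - <<'E'
from h import *
crop('pics/wrist1.png','pics/wrist1c.png',260,110,200,190,4)
c=[plane('wrist',u,.012) for u in [(276,128),(392,124),(277,226)]]
for x in c: print(P(x).round(4))
f=c[0]-c[2]; print('heading front edge',np.degrees(np.arctan2(f[1],f[0])), 'back',np.degrees(np.arctan2(*(c[1]-c[0])[[1,0]])))
print('hinge origin from corners', ((c[0]+c[2])/2+.08*XP).round(4))
S=lambda x,y:(225+(x+.5)/5-.5,150+(y+.5)/5-.5); T=lambda x,y:(190+(x+.5)/6-.5,180+(y+.5)/6-.5)
for s,t,w in [((113,178),(145,104),(437,165)),((213,82),(412,124),(427,264))]:
    p,e=tri([ray('side',S(*s)),ray('top',T(*t)),ray('wrist',w)]); print(p.round(4),P(p).round(4),np.round(e,4))
E
```

```text
[-0.0788  0.0739  0.012 ]
[0.0782 0.076  0.012 ]
[-0.078  -0.0682  0.012 ]
heading front edge 80.61760121680345 back -8.917820243245252
hinge origin from corners [ 0.4566 -0.1475  0.012 ]
[ 0.5147 -0.1107  0.1739] [0.0526 0.0489 0.1739] [0.0017 0.0019 0.0006]
[ 0.5005 -0.2065  0.1717] [ 0.0547 -0.048   0.1717] [0.0027 0.0008 0.0019]
```

View pics/wrist1c.png

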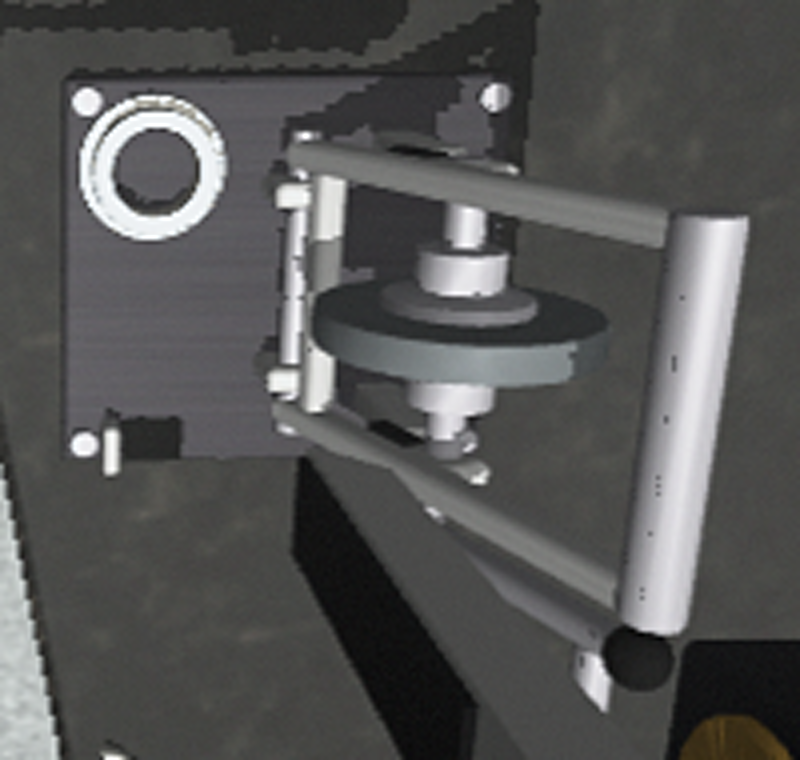

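All three views agree to about 2 mm. I'll straddle the peg with the open jaws, one finger behind and one in front, so the rear finger can pull it forward.

```bash
python3 - <<'E'
import re
s=open('h.py').read()
s=s.replace('YAW=np.radians(-9.7); H=np.array([0.4546,-0.150,0.026])','YAW=np.radians(-9.4); H=np.array([0.4555,-0.1492,0.026])')
open('h.py','w').write(s)
from h import *
now()
plan([(W(.025,-.088,.25),80.6,5,1),(W(.025,-.088,.126),80.6,4,1)])
E
```

```text
t 2.58 tcp [ 0.3563 -0.1081  0.2726] plate [-0.1046  0.0243  0.2726] head 79.19 F [0.34 0.28 0.08] w 0.0937
9 rows
1 -0.36 0.44 0.08 -0.05; 1 -0.37 0.44 0.08 -0.05; 1 -0.37 0.44 0.08 -0.05; 1 -0.37 0.44 0.08 -0.05; 1 -0.37 0.43 0.08 -0.05; 1 0 0 0.52 -0; 1 0 0 0.52 -0; 1 0 0 0.52 -0; 1 0 0 0.52 -0
```

>>> drive_tool(
  rows="1 -0.36 0.44 0.08 -0.05; 1 -0.37 0.44 0.08 -0.05; 1 -0.37 0.44 0.08 -0.05; 1 -0.37 0.44 0.08 -0.05; 1 -0.37 0.43 0.08 -0.05; 1 0 0 0 0",
)

```text
t: 3.32
tool_pos: [0.4719, -0.2345, 0.2486]
orientation: [[0.145, 0.989, 0.001], [0.989, -0.145, -0.003], [-0.002, 0.002, -1.0]]
contact_force: [0.6, 0.0, -0.5]
grip_width: 0.0942
```

```bash
python3 - <<'E'
from h import *
now()
cv2.imwrite('pics/wrist2.png',manip.capture('wrist')[:,:,::-1]);cv2.imwrite('pics/side2.png',manip.capture('side')[:,:,::-1])
crop('pics/side2.png','pics/side2c.png',200,70,160,180,3)
plan([(W(.025,-.088,.126),80.6,5,1)])
E
```

```text
t 3.33 tcp [ 0.4719 -0.2345  0.2486] plate [ 0.0301 -0.0815  0.2486] head 81.64 F [ 0.61  0.03 -0.47] w 0.0942
5 rows
1 -0.02 -0.01 0.41 0.04; 1 -0.02 -0.01 0.41 0.04; 1 -0.02 -0.01 0.41 0.04; 1 -0.02 -0.01 0.41 0.04; 1 -0.02 -0.01 0.41 0.04
```

View pics/wrist2.png

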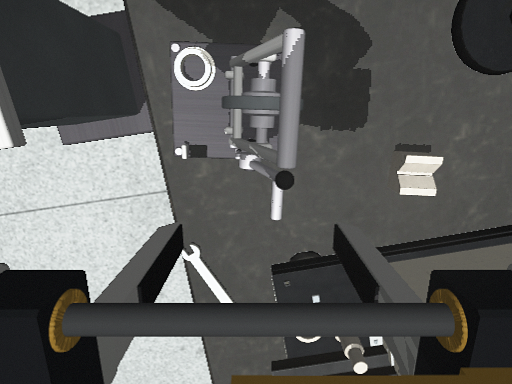

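View pics/side2c.png

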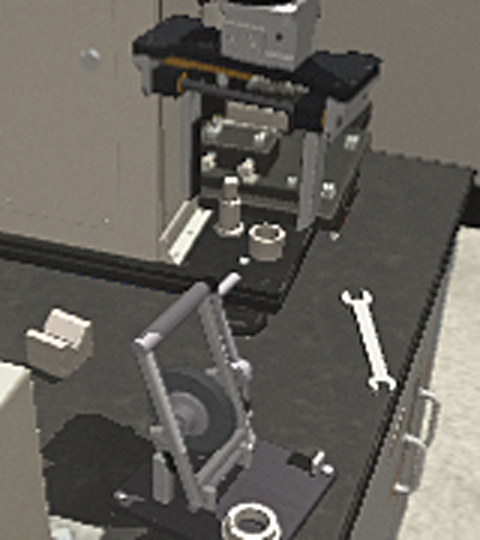

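In the wrist view the peg is at (277,185) to (277,219), with the finger tips at columns 182 and 335, so it lies between the jaws. The side view shows the gripper well above the fork. I'll check the peg's plate coordinates and then descend.

```bash
python3 - <<'E'
from h import *
for u in [(276,188),(277,219)]: print(P(plane('wrist',u,.1575)).round(4))
E
```

```text
[ 0.0444 -0.0713  0.1575]
[ 0.0462 -0.0998  0.1575]
```

>>> drive_tool(
  rows="1 -0.04 -0.04 0.41 0.1; 1 -0.04 -0.04 0.41 0.1; 1 -0.02 -0.01 0.41 0; 1 -0.02 0 0.41 0; 1 0 0 0.2 0; 1 0 0 0 0",
)

```text
t: 4.18
tool_pos: [0.4647, -0.2335, 0.1401]
orientation: [[0.158, 0.987, 0.007], [0.987, -0.158, -0.006], [-0.005, 0.008, -1.0]]
contact_force: [-0.5, 0.2, 0.1]
grip_width: 0.0938
```

```bash
python3 - <<'E'
from h import *
now()
cv2.imwrite('pics/wrist3.png',manip.capture('wrist')[:,:,::-1]);cv2.imwrite('pics/side3.png',manip.capture('side')[:,:,::-1])
crop('pics/side3.png','pics/side3c.png',200,70,160,180,3)
E
```

```text
t 4.17 tcp [ 0.4647 -0.2335  0.1401] plate [ 0.0228 -0.0817  0.1401] head 80.92 F [-0.46  0.21  0.07] w 0.0938
```

View pics/wrist3.png

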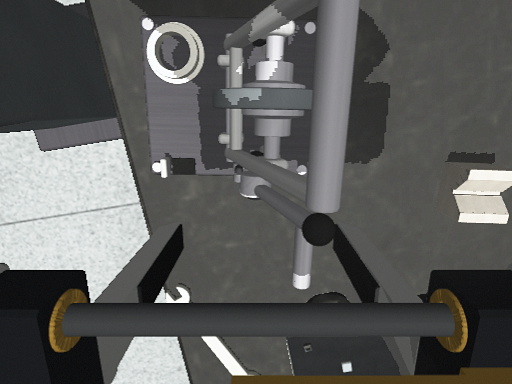

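View pics/side3c.png

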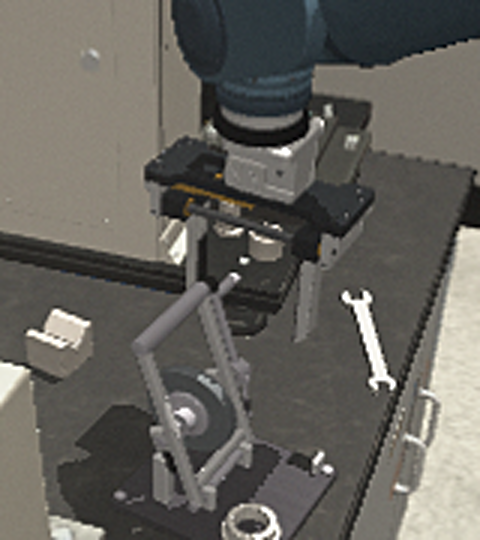

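The jaws straddle the peg, which is at (303,250) to (303,285) between the finger blades. I'll move out and down a little, then draw forward slowly.

>>> drive_tool(
  rows="1 -0.15 0 0.15 0.05; 1 -0.05 0 0.15 0.05; 1 0 0 0.1 0.05; 1 0 0 0 0",
)

```text
t: 4.78
tool_pos: [0.4645, -0.2483, 0.1175]
orientation: [[0.175, 0.984, 0.012], [0.985, -0.175, -0.01], [-0.008, 0.013, -1.0]]
contact_force: [-0.3, 0.3, -0.4]
grip_width: 0.0939
```

```bash
python3 - <<'E'
from h import *
now()
E
```

```text
t 4.78 tcp [ 0.4645 -0.2483  0.1175] plate [ 0.0251 -0.0963  0.1175] head 79.91 F [-0.3   0.32 -0.36] w 0.0939
```

>>> drive_tool(
  rows="1 0.12 -0.1 -0.03 -0.1; 1 0.03 -0.15 -0.03 0; 1 0 -0.15 0 0; 1 0 0 0 0",
)

```text
t: 5.28
tool_pos: [0.4413, -0.2344, 0.1217]
orientation: [[0.164, 0.986, 0.013], [0.986, -0.164, -0.011], [-0.009, 0.015, -1.0]]
contact_force: [0.5, 0.4, -0.6]
grip_width: 0.0939
```

```bash
python3 - <<'E'
from h import *
now()
E
```

```text
t 5.28 tcp [ 0.4413 -0.2344  0.1217] plate [-1.000e-04 -8.630e-02  1.217e-01] head 80.58 F [ 0.55  0.45 -0.56] w 0.0939
```

>>> drive_tool(
  rows="1 0 -0.18 0 0; 1 0 -0.18 0 0; 1 0 -0.18 0 0; 1 0 0 0 0",
)

```text
t: 5.78
tool_pos: [0.4072, -0.2289, 0.1215]
orientation: [[0.164, 0.986, 0.014], [0.986, -0.164, -0.011], [-0.009, 0.016, -1.0]]
contact_force: [0.9, 0.5, -0.7]
grip_width: 0.0942
```

```bash
python3 - <<'E'
from h import *
now()
cv2.imwrite('pics/wrist4.png',manip.capture('wrist')[:,:,::-1])
E
```

```text
t 5.78 tcp [ 0.4072 -0.2289  0.1215] plate [-0.0347 -0.0865  0.1215] head 80.55 F [ 0.86  0.48 -0.7 ] w 0.0942
```

View pics/wrist4.png

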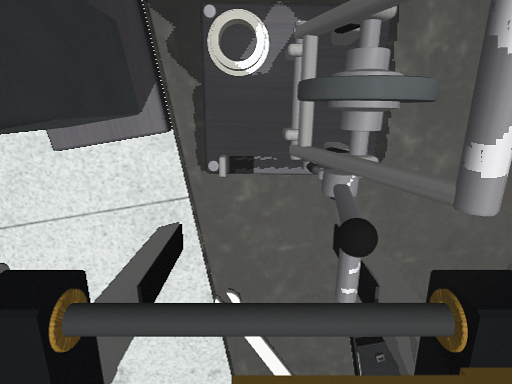

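The kickstand is following the finger: its foot is at (359,238), well in front of the bar, and the fork hasn't moved. I'll continue.

>>> drive_tool(
  rows="1 0 -0.18 0 0; 1 0 -0.18 0 0; 1 0 -0.18 0 0; 1 0 -0.18 0 0; 1 0 0 0 0",
)

```text
t: 6.45
tool_pos: [0.3616, -0.221, 0.1202]
orientation: [[0.164, 0.986, 0.014], [0.986, -0.164, -0.011], [-0.008, 0.015, -1.0]]
contact_force: [0.0, 1.1, 0.9]
grip_width: 0.094
```

```bash
python3 - <<'E'
from h import *
now()
cv2.imwrite('pics/wrist5.png',manip.capture('wrist')[:,:,::-1])
E
```

```text
t 6.45 tcp [ 0.3616 -0.221   0.1202] plate [-0.0809 -0.0862  0.1202] head 80.56 F [0.01 1.12 0.92] w 0.094
```

View pics/wrist5.png

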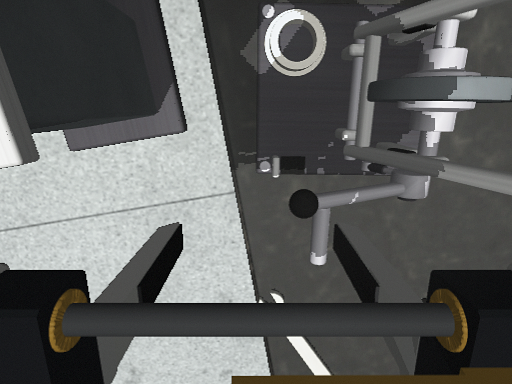

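The kickstand seems to be past centre, with the peg at (320,225) already ahead of the finger. I'll advance a little more and check.

>>> drive_tool(
  rows="1 0 -0.12 0 0; 1 0 0 0 0; 1 0 0 0 0",
)

```text
t: 6.88
tool_pos: [0.3546, -0.2202, 0.1205]
orientation: [[0.164, 0.986, 0.014], [0.986, -0.164, -0.011], [-0.009, 0.016, -1.0]]
contact_force: [-0.0, -0.8, -0.3]
grip_width: 0.094
```

```bash
python3 - <<'E'
from h import *
now()
cv2.imwrite('pics/wrist6.png',manip.capture('wrist')[:,:,::-1]);cv2.imwrite('pics/side6.png',manip.capture('side')[:,:,::-1])
crop('pics/side6.png','pics/side6c.png',200,70,160,200,3)
E
```

```text
t 6.88 tcp [ 0.3546 -0.2202  0.1205] plate [-0.0879 -0.0866  0.1205] head 80.58 F [-0.01 -0.82 -0.26] w 0.094
```

View pics/wrist6.png

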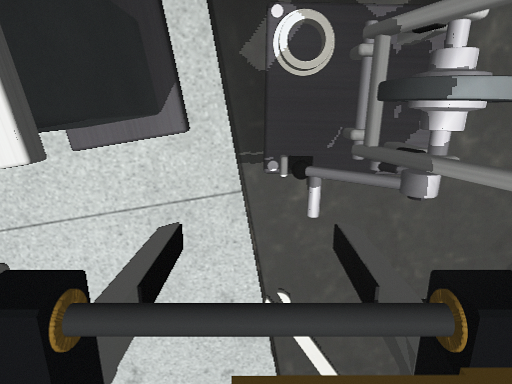

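View pics/side6c.png

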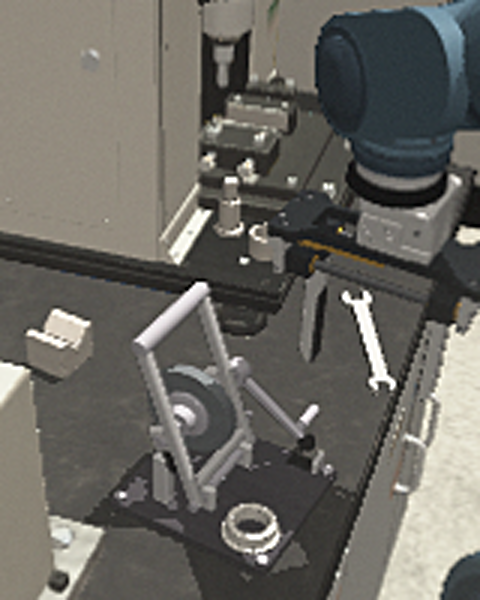

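The kickstand has snapped down: the side view shows the peg low at crop (310,415) with the foot by the toe stop, and the fork still leaning. I'll confirm the peg position against the prediction, then go over to the bar.

```bash
python3 - <<'E'
from h import *
print('pred peg',proj('side',[W(-.0395,-.085,.044)]).round(1), 'wrist',proj('wrist',[W(-.0395,-.085,.044)]).round(1),'bar side', proj('side',[W(.0532,.05,.1716),W(.0532,-.05,.1716)]).round(1))
plan([(W(-.085,-.08,.22),80.6,4,1),(W(-.03,-.02,.222),80.6,3,1),(W(.04,0,.22),80.6,4,1)])
E
```

```text
pred peg [[301.8 208.1]] wrist [[315.8 200.7]] bar side [[245.6 186.3]
 [266.5 165.6]]
11 rows
1 0.03 0.01 -0.41 -0; 1 0.03 0.01 -0.41 -0; 1 0.03 0.01 -0.41 -0; 1 0.03 0.01 -0.41 -0; 1 0.33 0.31 -0.01 -0; 1 0.33 0.31 -0.01 -0; 1 0.33 0.31 -0.01 -0; 1 0.08 0.29 0.01 -0; 1 0.08 0.29 0.01 -0; 1 0.08 0.29 0.01 -0
1 0.08 0.29 0.01 -0
```

>>> drive_tool(
  rows="1 0.03 0.01 -0.41 0; 1 0.03 0.01 -0.43 0; 1 0.03 0.01 -0.43 0; 1 0.03 0.01 -0.43 0; 1 0.33 0.31 0 0; 1 0.33 0.31 0 0; 1 0.33 0.31 0 0; 1 0 0 0 0",
)

```text
t: 7.98
tool_pos: [0.424, -0.1614, 0.2264]
orientation: [[0.163, 0.986, 0.014], [0.987, -0.163, -0.011], [-0.009, 0.015, -1.0]]
contact_force: [-0.1, 0.2, -0.4]
grip_width: 0.0939
```

```bash
python3 - <<'E'
from h import *
now()
cv2.imwrite('pics/wrist7.png',manip.capture('wrist')[:,:,::-1])
plan([(W(.04,0,.22),80.6,5,1)])
E
```

```text
t 7.97 tcp [ 0.424  -0.1614  0.2264] plate [-0.0291 -0.0172  0.2264] head 80.59 F [-0.08  0.17 -0.43] w 0.0939
5 rows
1 0.06 0.23 0.02 -0; 1 0.06 0.23 0.02 -0; 1 0.06 0.23 0.02 -0; 1 0.06 0.23 0.02 -0; 1 0.06 0.23 0.02 -0
```

View pics/wrist7.png

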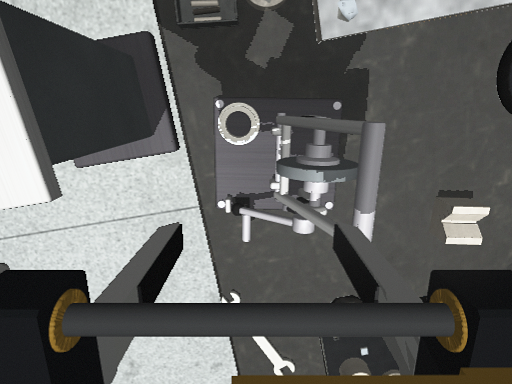

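>>> drive_tool(
  rows="1 0.06 0.24 0 0; 1 0.06 0.24 0 0; 1 0.06 0.24 0 0; 1 0.06 0.24 0 0; 1 0.06 0.24 0 0; 1 0 0 0 0",
)

```text
t: 8.78
tool_pos: [0.4998, -0.1577, 0.2268]
orientation: [[0.167, 0.986, 0.012], [0.986, -0.167, -0.012], [-0.009, 0.014, -1.0]]
contact_force: [-0.1, 0.4, -0.5]
grip_width: 0.0938
```

```bash
python3 - <<'E'
from h import *
now()
cv2.imwrite('pics/wrist8.png',manip.capture('wrist')[:,:,::-1]);cv2.imwrite('pics/side8.png',manip.capture('side')[:,:,::-1])
crop('pics/side8.png','pics/side8c.png',200,70,160,200,3)
E
```

```text
t 8.78 tcp [ 0.4998 -0.1577  0.2268] plate [ 0.0451 -0.0012  0.2268] head 80.38 F [-0.12  0.38 -0.54] w 0.0938
```

View pics/wrist8.png

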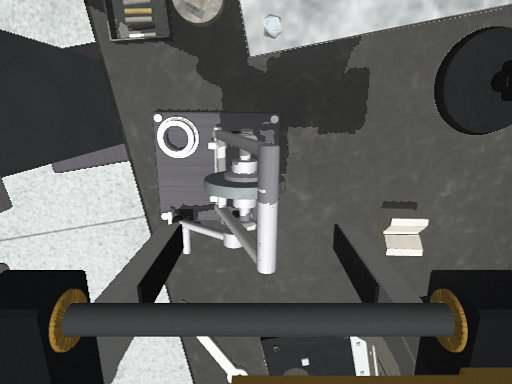

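View pics/side8c.png

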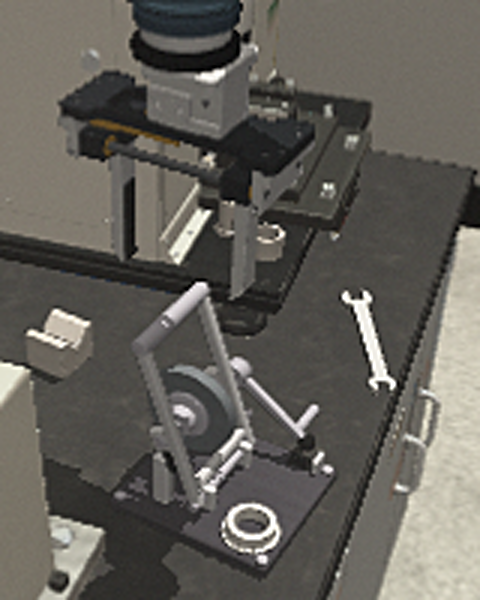

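```bash
python3 - <<'E'
from h import *
for u in [(268,148),(267,268)]: print(P(plane('wrist',u,.1716)).round(4))
E
```

```text
[0.052  0.0464 0.1716]
[ 0.0515 -0.0495  0.1716]
```

>>> drive_tool(
  rows="1 0 0.06 0.3 0; 1 0 0.03 0.3 0; 1 0 0 0.3 0; 1 0 0 0.15 0; 1 0 0 0 0",
)

```text
t: 9.5
tool_pos: [0.5034, -0.1589, 0.1575]
orientation: [[0.168, 0.986, 0.008], [0.986, -0.168, -0.01], [-0.008, 0.01, -1.0]]
contact_force: [0.4, 0.3, 0.1]
grip_width: 0.0941
```

```bash
python3 - <<'E'
from h import *
now()
cv2.imwrite('pics/wrist9.png',manip.capture('wrist')[:,:,::-1]);cv2.imwrite('pics/side9.png',manip.capture('side')[:,:,::-1])
crop('pics/side9.png','pics/side9c.png',200,100,160,170,3)
E
```

```text
t 9.5 tcp [ 0.5034 -0.1589  0.1575] plate [ 0.0488 -0.0017  0.1575] head 80.31 F [0.43 0.28 0.09] w 0.0941
```

View pics/side9c.png

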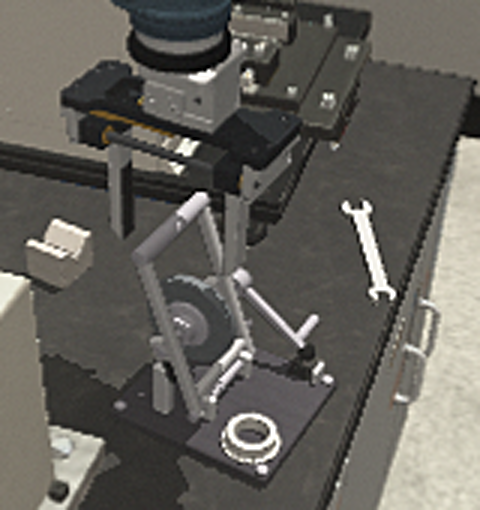

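View pics/wrist9.png

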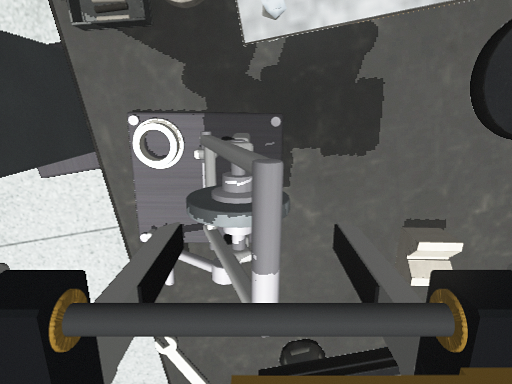

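The bar lies between the fingers in both views, but the TCP is 14 mm below its axis where 8 is wanted. I'll raise 6 mm and close.

>>> drive_tool(
  rows="1 0 0.02 -0.1 0; -1 0 0 0 0; -1 0 0 0 0; -1 0 0 0 0; -1 0 0 0 0; -1 0 0 0 0; -1 0 0 0 0",
)

```text
t: 10.48
tool_pos: [0.5064, -0.16, 0.1674]
orientation: [[0.168, 0.986, 0.014], [0.986, -0.168, -0.013], [-0.01, 0.016, -1.0]]
contact_force: [0.7, 0.4, -0.0]
grip_width: 0.0376
```

```bash
python3 - <<'E'
from h import *
now()
E
```

```text
t 10.47 tcp [ 0.5064 -0.16    0.1674] plate [ 0.052  -0.0023  0.1674] head 80.32 F [ 0.72  0.41 -0.02] w 0.0376
```

>>> drive_tool(
  rows="-1 0 0 0 0; -1 0 0 0 0; -1 0 0 0 0; -1 0 0 0 0",
)

```text
t: 10.98
tool_pos: [0.5069, -0.16, 0.1674]
orientation: [[0.168, 0.986, 0.015], [0.986, -0.168, -0.013], [-0.01, 0.017, -1.0]]
contact_force: [2.5, -0.4, -1.5]
grip_width: 0.0154
```

```bash
python3 - <<'E'
from h import *
now()
E
```

```text
t 10.97 tcp [ 0.5069 -0.16    0.1674] plate [ 0.0525 -0.0023  0.1674] head 80.3 F [ 2.49 -0.4  -1.5 ] w 0.0154
```

The bar is gripped (opening 15.4 mm). Now I'll draw it along the arc.

>>> drive_tool(
  rows="-1 0 -0.09 -0.03 0; -1 0 -0.09 -0.03 0; -1 0 -0.09 -0.025 0; -1 0 -0.09 -0.025 0; -1 0 -0.09 -0.02 0; -1 0 -0.09 -0.02 0",
)

```text
t: 11.72
tool_pos: [0.4721, -0.1537, 0.1756]
orientation: [[0.168, 0.986, 0.014], [0.986, -0.168, -0.012], [-0.01, 0.016, -1.0]]
contact_force: [0.6, -0.7, -3.4]
grip_width: 0.0149
```

```bash
python3 - <<'E'
from h import *
now()
E
```

```text
t 11.72 tcp [ 0.4721 -0.1537  0.1756] plate [ 0.0171 -0.0018  0.1756] head 80.3 F [ 0.56 -0.66 -3.39] w 0.0149
```

>>> drive_tool(
  rows="-1 0 -0.08 -0.01 0; -1 0 -0.06 -0.005 0; -1 0 0 0 0",
)

```text
t: 12.1
tool_pos: [0.4626, -0.152, 0.1764]
orientation: [[0.169, 0.986, 0.013], [0.986, -0.168, -0.012], [-0.01, 0.015, -1.0]]
contact_force: [0.3, -0.3, -1.7]
grip_width: 0.0149
```

```bash
python3 - <<'E'
from h import *
now()
cv2.imwrite('pics/wrist10.png',manip.capture('wrist')[:,:,::-1]);cv2.imwrite('pics/side10.png',manip.capture('side')[:,:,::-1])
crop('pics/side10.png','pics/side10c.png',220,130,130,140,4)
print(proj('side',[W(-.0624,-.061,.0218),W(.003,.05,.181)]))
E
```

```text
t 12.1 tcp [ 0.4626 -0.152   0.1764] plate [ 0.0074 -0.0016  0.1764] head 80.29 F [ 0.33 -0.32 -1.66] w 0.0149
[[304.99112673 222.24014847]
 [264.10139513 189.97073418]]
```

View pics/side10c.png

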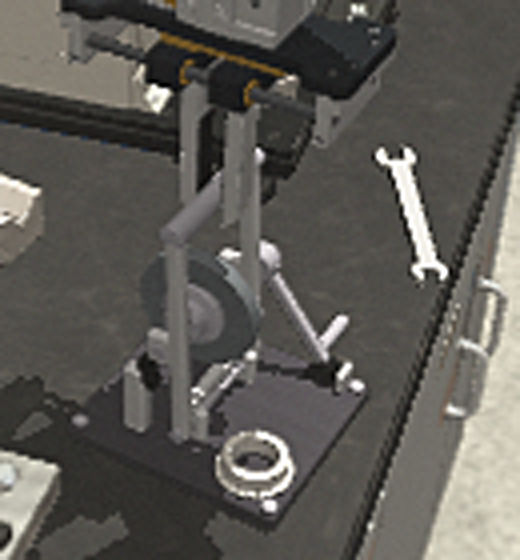

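View pics/wrist10.png

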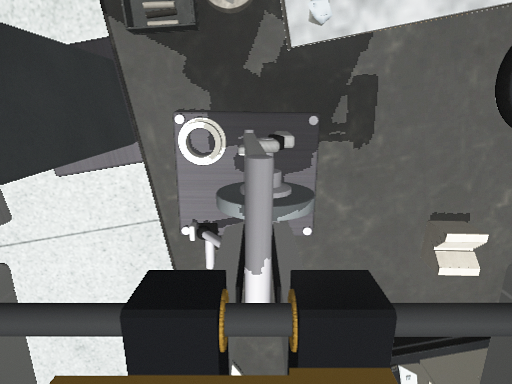

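The lean is about 0.05 and the foot is close to the plate. I'll nudge forward until the prop takes up, watching the force.

>>> drive_tool(
  rows="-1 0 -0.04 0 0; -1 0 0 0 0",
)

```text
t: 12.45
tool_pos: [0.4606, -0.1517, 0.1765]
orientation: [[0.168, 0.986, 0.014], [0.986, -0.168, -0.012], [-0.01, 0.016, -1.0]]
contact_force: [0.0, 0.7, -1.4]
grip_width: 0.0151
```

>>> drive_tool(
  rows="-1 0 -0.04 0 0; -1 0 0 0 0",
)

```text
t: 12.7
tool_pos: [0.4581, -0.1512, 0.1766]
orientation: [[0.168, 0.986, 0.014], [0.986, -0.168, -0.012], [-0.01, 0.016, -1.0]]
contact_force: [0.5, -0.0, -0.7]
grip_width: 0.0149
```

```bash
python3 - <<'E'
from h import *
now()
E
```

```text
t 12.7 tcp [ 0.4581 -0.1512  0.1766] plate [ 0.0029 -0.0016  0.1766] head 80.3 F [ 0.5  -0.02 -0.65] w 0.0149
```

>>> drive_tool(
  rows="-1 0 -0.03 0 0; -1 0 0 0 0; -1 0 0 0 0",
)

```text
t: 13.08
tool_pos: [0.4567, -0.1509, 0.1766]
orientation: [[0.168, 0.986, 0.015], [0.986, -0.168, -0.012], [-0.009, 0.017, -1.0]]
contact_force: [1.7, 0.0, -1.2]
grip_width: 0.0154
```

```bash
python3 - <<'E'
from h import *
now()
cv2.imwrite('pics/wrist11.png',manip.capture('wrist')[:,:,::-1]);cv2.imwrite('pics/side11.png',manip.capture('side')[:,:,::-1])
crop('pics/side11.png','pics/side11c.png',220,130,130,140,4)
print('bar end pred .02, and 0',proj('side',[W(.0031,.05,.181),W(0,.05,.181)]).round(1))
print('peg pred', proj('side',[W(.065*np.sin(a)+.075*np.sin(a-2.53),-.085,.026+.065*np.cos(a)+.075*np.cos(a-2.53)) for a in (.02,.05)]).round(1))
E
```

```text
t 13.07 tcp [ 0.4567 -0.1509  0.1766] plate [ 0.0014 -0.0015  0.1766] head 80.3 F [ 1.72  0.01 -1.16] w 0.0154
bar end pred .02, and 0 [[264.1 190. ]
 [265.2 190.4]]
peg pred [[302.5 212.2]
 [302.5 211.9]]
```

View pics/side11c.png

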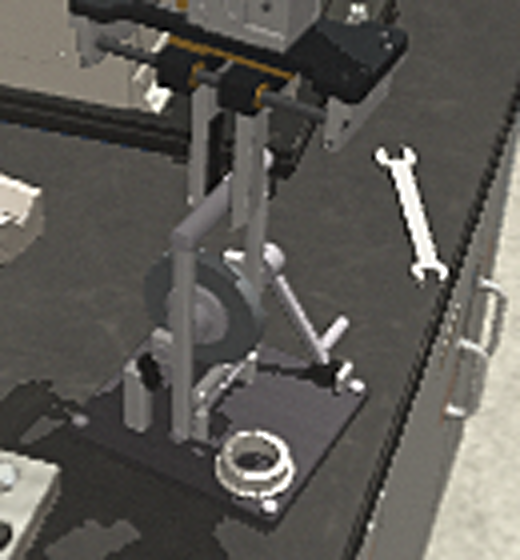

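The bar end is at about (265,190) against a prediction of (264–265,190). The peg and foot are in the down position and the forward resistance has risen to 1.7 N. I'll hold half a second, check it's still, and hand in.

>>> drive_tool(
  rows="-1 0 0 0 0; -1 0 0 0 0; -1 0 0 0 0; -1 0 0 0 0",
)

```text
t: 13.68
tool_pos: [0.4567, -0.151, 0.1766]
orientation: [[0.169, 0.986, 0.015], [0.986, -0.168, -0.012], [-0.009, 0.017, -1.0]]
contact_force: [1.8, 0.1, -0.3]
grip_width: 0.0147
```

```bash
python3 - <<'E'
from h import *
now(); print(np.round(manip.read_state()['joint_velocities'],3))
a=cv2.imread('pics/top0.png'); b=manip.capture('top')[:,:,::-1]; cv2.imwrite('pics/top12.png',b)
now()
print(manip.close_job())
E
```

```text
t 13.68 tcp [ 0.4567 -0.151   0.1766] plate [ 0.0015 -0.0016  0.1766] head 80.3 F [ 1.81  0.06 -0.32] w 0.0147
[ 0.019 -0.012 -0.083 -0.062 -0.002  0.097]
t 13.72 tcp [ 0.4567 -0.151   0.1766] plate [ 0.0015 -0.0015  0.1766] head 80.3 F [ 0.76  0.37 -1.14] w 0.015
the job is handed in; nothing more can be done
None
```

View pics/top12.png

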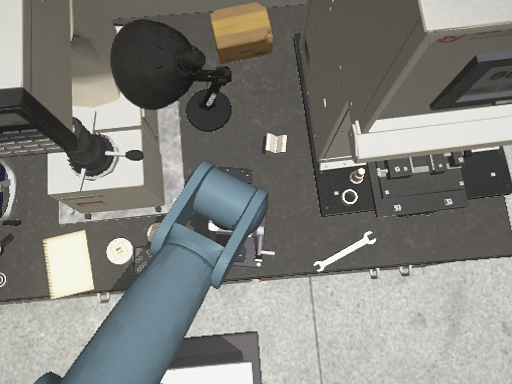

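The job is handed in at about 13.7 s, with the fork standing upright and its bar held in the gripper. `close_job` gives no verdict, so the success conditions rest on my own checks.

- **Kickstand:** I straddled the peg with the open jaws and pulled it forward with the rear finger while the fork still leaned back. It snapped fully down, and the peg appeared within about 1–2 px of where the down position predicts.
- **Fork:** I gripped the bar from above and drew it along its arc until the kickstand's foot met the plate. The bar's position gives a lean of about 0.01–0.02 rad.
- **Last checks:**
  - The gripper opening is 15 mm on the 16 mm bar.
  - The tool was still, within 0.1 mm over the last half second.
  - The force on the tool changed between readings, with a forward resistance of 0.8–1.8 N. The prop contact therefore looks light rather than firmly confirmed.
- **Bystanders:** The spanner and vee block are unmoved in the last top view, and the sleeve in the last side view. The arm mostly hides the round block in that last top view. It was in its place in earlier wrist views, and the gripper never went near it at low height.

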